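# Load the spice grinder, fit its bayonet lid and hold it at pulse

### The job

Load the spice grinder: stand the green pod in the green-ringed pocket first, then the blue pod in the blue-ringed pocket. Then set the white lid straight down into the collar with its two lugs through the two gaps, turn it clockwise (seen from above) half-way, to the orange pulse dots, never on to the red lock dots, and keep holding it there against its return spring: the program finishes with the gripper still holding the lid at pulse. Leave the candle, tin and red mug where they are.

Things in the scene. Friction and masses are not known exactly. Their poses are not given: they have to be found in the camera images.
- grinder: grinder base, fixed: dark round housing 132 mm across (foot 140), 62 mm high; origin at the centre of its underside, z up, -x side towards the robot, turned at most 0.4 rad. Inside its collar, at z = 45 mm, a white deck holds the two pockets, at own +y and -y
- collar (a point): centre of the collar's top face, grinder (0, 0, 62) mm: aluminium ring, inner diameter 97 mm, 5 mm thick, with two gaps 18 mm wide at grinder +x and -x for the lid's lugs (white dot on the housing below each). Orange dots (pulse) 45 degrees, red dots (lock) 90 degrees clockwise of each gap
- pocket_one (a point): centre of the mouth of the green-ringed pocket (one black dot), at grinder (0, +20, 45) mm: round, 29 mm wide, 20 mm deep, chamfered mouth
- pocket_two (a point): centre of the mouth of the blue-ringed pocket (two black dots), at grinder (0, -20, 45) mm: round, 29 mm wide, 20 mm deep, chamfered mouth
- pod_one_center (a point): the green spice pod, a closed upright cylinder 26 mm across and 58 mm high, 28 to 56 g, one white band, foot tapered to 16 mm, standing on the worktop; this point is its centre, half-way up. Seated, it stands on the pocket's floor and 38 mm of it shows above the deck (21 mm above the collar's top)
- pod_two_center (a point): the blue spice pod, the same size, two white bands; this point is its centre, half-way up
- lid_grip (a point): the white lid's grip: black upright bar 64 mm long (lid x), 16 mm wide (lid y), 34 mm high, on the lid's flat top; this point is the middle of the bar, 17 mm above the lid's top and 62 mm above its rim; a half turn is the same lid. Lid fully down: this point is 110 mm above the grinder's underside
- lid_rim (a point): centre of the lid's underside rim: open-bottomed cap 92 mm across, top face 45 mm above the rim, 120 to 210 g, standing on the worktop. Two lugs at the rim at lid +x and -x, in line with the bar, 12 mm wide, 6 mm high, 106 mm over both. It goes in with the bar along the grinder's x axis; fully down the rim is 48 mm above the grinder's underside, lugs below the collar
- drive_ring (a joint): turning ring under the collar that the lid's lugs carry round, with about 3 degrees of play: 0 = at rest, in line with the gaps; grows as the lid is turned clockwise from above; 0.785 rad = pulse (orange dots), 1.57 rad = lock and hard stop (red dots). A light damped spring turns it back (0.03 N m at 0, 0.12 N m at pulse)
- candle: white candle in a glass, 76 mm across, 90 mm high, a bystander; origin at its underside
- tin: food tin, 76 mm across, 58 mm high, a bystander; origin at its underside
- red_mug: red mug, 74 mm across without its handle, 92 mm high, a bystander; origin at its underside
Mind the look-alikes: they are no part of the job. Leave any purple look-alike of the part that bears lid_grip alone.

How it is judged:
By the outcome, as a careful person would: the job done as asked, in the order asked, and still so for the second after the job is handed in, while the arm keeps its last pose, push and grip.
It also fails if it takes over 64 s, if anything falls off the work surface, if the arm or the gripper's body presses on something with over 40 N, if the wrist force passes 120 N, or if a joint passes its speed limit or range.

### The arm

A 6-joint arm with a two-finger parallel gripper is mounted at the origin on a cart in front of the work surface, level with it; the furniture and walls round the work are solid. World frame = base frame: x ahead of the robot, y to its left, z up, the work surface at z = 0. Lengths are in mm, angles in rad, forces in N, time in s.
With the tool pointing down it reaches from about 275 to 1000 mm from the base axis. Payload 8.4 kg.
Tool frame: the origin (TCP) lies on the mounting face of the last link; the fingertips stand 173 mm ahead of it and the grasp point (between the pads) lies 155 mm ahead of it; z points along the fingers, y is the line along which they close (so a half turn about z gives the same grasp; the last joint's range is limited). The gripper opens to 85 mm and grips with 20 to 120 N. Pads are 22 mm wide; open, the fingers measure 114 mm over their backs; the gripper's body (76 mm by 85 mm) begins 54 mm behind the grasp point. The pads swing forward as they close: fully open they stand 13 mm farther back than shut.
Start: joints at [1.217, 0.353, 1.633, -0, 1.155, -0.002], TCP at [215.367, 586.725, 404.681] pointing down, gripper open.
Joint ranges: [-2.63, 2.63], [-0.92, 2.1], [0.06, 2.66], [-1.3, 4.44], [0, 2.69], [-3.02, 3.02]. Speed limits (rad/s): [2.22, 2.22, 2.79, 3.14, 3.14, 3.14].

### API

Orientations are given as [roll, pitch, yaw] about the fixed x, y, z axes, in that order (R = Rz(yaw) Ry(pitch) Rx(roll)).
In Python, from rig import r gives the robot as it stands.
- The arm moves only by the tool apply_moves, never from a script. Its argument "deltas" is a list of rows, each an object with "claw": the gripper command: -1 is fully open, 1 is shut, values between are in proportion; "delta_pos": the shift along the tool's x, y, z in cm, a list of three; "yaw": the turn about the tool's z in rad. In form: [{"claw": claw, "delta_pos": [tx, ty, tz], "yaw": yaw}, ...]. A call has 1 to 8 rows; each row shifts and turns the commanded pose from where the row before left it, along the tool's axes as they then stand; what a row does not reach is not made up. A row lasts 1/8 s, in which the tool goes at most 62.5 mm and 10.7 degrees, less where a joint would pass 70% of its speed; a pose out of reach is approached as far as the arm can. A call with a gripper value outside its range is refused whole. The fingers move at their own pace and stop on an object; "grip_force" is the grip in N (left out, the last holds). Time passes only in rows, so rows that do not move let the fingers close. It gives the time, the measured TCP pose, the force, the opening and the grip force at its end, in the units of the state.
- r.sense(): the state, without advancing time (a new reading comes with each control period).
- r.grab_frame(name): name is "scene" or "top" or "wrist"; returns a dict with "img" (384x512x3 uint8, blue, green, red), "z_map" (384x512 float32, mm along the optical axis (not along the pixel's ray), 0 where there is no reading), "fx", "fy", "cx", "cy" (pixels), "eye" and "rotation" of the camera in the world; the wrist camera has in their place "T_tool_cam" (4x4, takes a point from camera to tool coordinates, whose origin is the TCP and whose axes are the flange's). Camera axes: x right, y up, looking along -z (the intrinsics and any distortion apply to the point x, -y, -z); pixel columns grow to the right and rows downward; lengths in mm; the calibration is good to about 2 mm. A picture is of the moment at which its call begins: read the wrist's pose just before it.
- r.sign_off(): hands the job in; it is judged then, once.
The state is a dict: "clock": time; "qpos": joint angles; "qvel": joint speeds; "joint_efforts": joint torques, N m; "eef_pos": TCP position; "tcp_rot": TCP orientation; "contact_force": force on the tool from outside, world axes, zero at the start; "wrist_torque": the same for the moment, N m; "opening": opening from 0.0 (shut) to 1.0 (fully open); "grasp_force": force on a finger pad.
Only numpy, scipy, OpenCV 4.12 (cv2) and the standard library are available. Lean on these libraries where they do the work, as an engineer would, in place of code of your own. Each camera call takes 0.05 s, during which the arm holds its last target. There are 200 camera calls.

## Working session

There is one attempt and no reset: what is moved stays moved. The work goes in short steps, Python scripts to look and compute and a tool call to move; the robot and the scene stay as the last step left them, time stands still between calls to the robot, and variables do not carry over. Pictures are saved under pics/ and viewed, at most 10 in all, crops included, and the job is handed in when it is done.

Besides the shell and the picture viewer there is one more tool, called after "Call:" by a JSON object that holds its "name" and its "arguments". apply_moves: Moves the arm, as the interface text tells. Its arguments: {"type":"object","properties":{"deltas":{"type":"array"},"grip_force":{"type":"number"}},"required":["deltas"]}

```bash
ls; mkdir -p pics
cat > h.py <<'E'
import numpy as np, cv2
from rig import r
from scipy.spatial.transform import Rotation as R
def tool(s):
    T=np.eye(4);T[:3,:3]=R.from_euler('xyz',s['tcp_rot']).as_matrix();T[:3,3]=s['eef_pos'];return T
def grab(n):
    s=r.sense();f=r.grab_frame(n)
    if n=='wrist': f['T']=tool(s)@np.array(f['T_tool_cam'])
    else:
        T=np.eye(4);q=np.array(f['rotation']);T[:3,:3]=q if q.shape==(3,3) else R.from_euler('xyz',q).as_matrix();T[:3,3]=f['eye'];f['T']=T
    return f
def cloud(f):
    h,w=f['z_map'].shape;u,v=np.meshgrid(np.arange(w),np.arange(h));d=f['z_map']
    P=np.stack([(u-f['cx'])/f['fx']*d,-(v-f['cy'])/f['fy']*d,-d],-1)
    W=P@f['T'][:3,:3].T+f['T'][:3,3];W[d==0]=np.nan;return W
E
python3 - <<'E'
from h import *
s=r.sense();print(s)
a=[]
for n in('scene','top','wrist'):
    f=grab(n);print(n,[(k,v) for k,v in f.items() if k not in('img','z_map')])
    np.savez(f'{n}.npz',img=f['img'],W=cloud(f));cv2.imwrite(f'pics/{n}.png',f['img'])
E
```

```text
pics
{'clock': 0.0, 'qpos': array([ 1.21661931e+00,  3.53685500e-01,  1.63412804e+00,  1.03013616e-06,
        1.15521043e+00, -2.39572103e-03]), 'qvel': array([-0.0005788 ,  0.00083685,  0.00035819,  0.00076457,  0.00132558,
       -0.00072707]), 'joint_efforts': array([ 6.13061839e-04, -6.05238247e+01, -3.42083824e+01, -8.59062402e-05,
        9.39871272e-03,  1.46935776e-06]), 'eef_pos': array([215.2740653 , 586.51022312, 403.94078695]), 'tcp_rot': array([-3.14016134e+00, -4.37089538e-06,  2.78981094e+00]), 'contact_force': array([-0.09358009, -0.37339879, -0.18344055]), 'wrist_torque': array([ 0.00974347, -0.03295653,  0.05163219]), 'grasp_force': 0.0, 'opening': 1.0036879537073182}
scene [('fx', 362.58054543399544), ('fy', 362.58054543399544), ('cx', 261.25182130701734), ('cy', 190.19260747430405), ('eye', array([ 66.71093937, 967.19398508, 641.50951947])), ('rotation', array([ 1.08785784,  0.00850346, -2.72003488])), ('T', array([[-9.12419647e-01,  1.83146012e-01, -3.65988970e-01,
         6.67109394e+01],
       [-4.09167546e-01, -4.26809542e-01,  8.06483437e-01,
         9.67
[... 900 characters left out ...]
ol_cam', array([[-1.31470374e-04,  9.54825720e-01,  2.97166328e-01,
         7.59943425e+01],
       [ 9.99999928e-01,  2.31191095e-04, -3.00427172e-04,
        -1.33508935e+00],
       [-3.55557800e-04,  2.97166267e-01, -9.54825682e-01,
         3.05615974e+01],
       [ 0.00000000e+00,  0.00000000e+00,  0.00000000e+00,
         1.00000000e+00]])), ('T', array([[ 3.44722041e-01, -8.96393595e-01, -2.78648948e-01,
         1.43487320e+02],
       [ 9.38704349e-01,  3.28890602e-01,  1.03272056e-01,
         6.11411721e+02],
       [-9.27389489e-04, -2.97169134e-01,  9.54824406e-01,
         3.73465816e+02],
       [ 0.00000000e+00,  0.00000000e+00,  0.00000000e+00,
         1.00000000e+00]]))]
```

View pics/top.png

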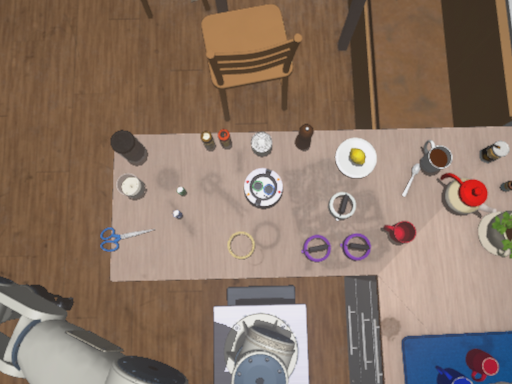

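View pics/scene.png

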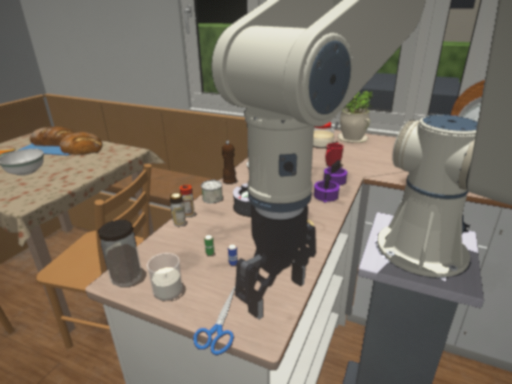

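Top view: the green pod is at (182,191), the blue pod at (178,214) and the grinder at (264,188). There are three lid-shaped things: a white cap with a black bar at (342,206), and two purple ones at (317,248) and (356,247). The white one fits the description. I'll confirm that in an enlarged crop.

Run:
```python
from h import *
d=np.load('top.npz');im=d['img'];W=d['W']
c=cv2.resize(im[120:270,165:365],None,fx=4,fy=4,interpolation=cv2.INTER_CUBIC);cv2.imwrite('pics/topcrop.png',c)
for n,u,v in [('green',182,191),('blue',178,214),('lidbar',342,206),('grinder',264,188)]:
    print(n);
    for dv in(-2,0,2): print([tuple(np.round(W[v+dv,u+du]).astype(int)) for du in(-2,0,2)])
def blob(n,u,v,k,lo,hi):
    w=W[v-k:v+k,u-k:u+k].reshape(-1,3);w=w[(w[:,2]>lo)&(w[:,2]<hi)];print(n,len(w),w.mean(0),w.min(0),w.max(0))
blob('g',182,191,8,45,65);blob('b',178,214,8,45,65);blob('lid',342,206,18,38,52);blob('bar',342,206,18,70,85);blob('ring',264,188,25,56,66)
```

```text
green
[(np.int64(550), np.int64(266), np.int64(60)), (np.int64(555), np.int64(265), np.int64(30)), (np.int64(559), np.int64(262), np.int64(5))]
[(np.int64(543), np.int64(265), np.int64(62)), (np.int64(547), np.int64(263), np.int64(37)), (np.int64(547), np.int64(257), np.int64(31))]
[(np.int64(536), np.int64(266), np.int64(58)), (np.int64(538), np.int64(262), np.int64(44)), (np.int64(542), np.int64(259), np.int64(19))]
blue
[(np.int64(470), np.int64(279), np.int64(61)), (np.int64(473), np.int64(276), np.int64(38)), (np.int64(476), np.int64(275), np.int64(11))]
[(np.int64(463), np.int64(278), np.int64(64)), (np.int64(466), np.int64(277), np.int64(34)), (np.int64(466), np.int64(271), np.int64(32))]
[(np.int64(460), np.int64(284), np.int64(33)), (np.int64(457), np.int64(274), np.int64(52)), (np.int64(460), np.int64(272), np.int64(27))]
lidbar
[(np.int64(493), np.int64(-296), np.int64(-5)), (np.int64(482), np.int64(-288), np.int64(79)), (np.int64(482), np.int64(-295), np.int64(77))]
[(np.int64(478), np.int64(-285), np.int64(57)), (np.int64(475), np.int64(-287), np.int64(81)), (np.int64(47
[... 568 characters left out ...]
5), np.int64(-32), np.int64(23))]
g 24 [546.66508506 267.64001437  58.05440984] [536.19745911 257.05056448  46.03450987] [554.52920021 280.56472529  64.8373245 ]
b 27 [464.59618544 279.30685889  56.69324967] [453.25849521 270.19888837  46.13369273] [477.93712811 289.4075272   64.62481277]
lid 200 [ 479.97067199 -292.30653454   43.92123948] [ 436.93982689 -340.72711908   38.5746466 ] [ 529.03315352 -248.91737852   50.69145135]
bar 90 [ 482.22094347 -293.61792191   78.60461922] [ 450.90655916 -310.29834847   71.89459071] [ 513.40811707 -279.37067159   84.43936698]
ring 430 [549.76540855 -19.2966911   61.50575876] [484.36513    -83.77926205  56.00720267] [614.1123833   44.78793309  65.99978987]
```

View pics/topcrop.png

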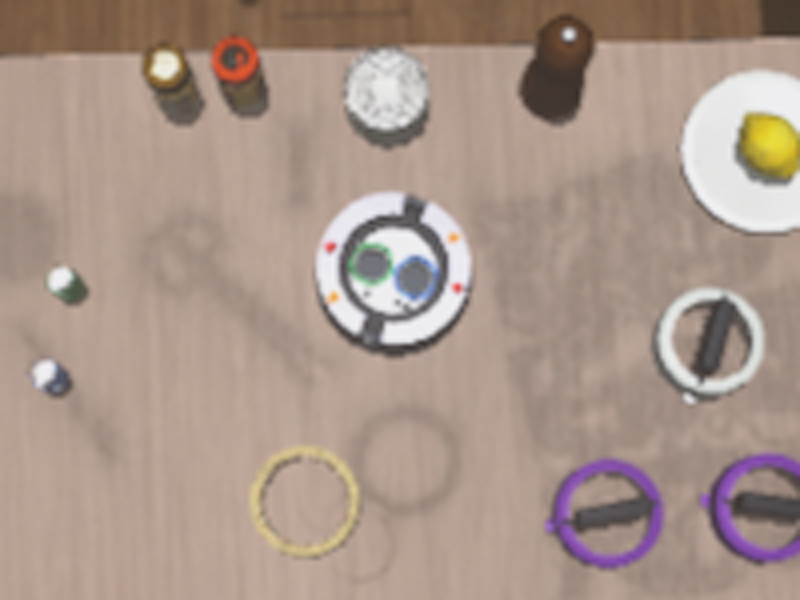

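The crop confirms it: the white-rimmed cap with the black bar, crop (712,340), is the lid. The purple ones at crop (607,512) and (765,507) are the decoys. On the grinder, the gaps are at crop (375,325) and (412,205), the green pocket at (372,262) and the blue pocket at (415,278), so its yaw is about -0.32. Next I'll hover over the pods.

```bash
cat >> h.py <<'E'
def plan(x,y,z,yaw,n,s=None):
    s=s or r.sense();p=np.array(s['eef_pos']);y0=s['tcp_rot'][2];dy=(y0-yaw+np.pi)%(2*np.pi)-np.pi
    D=(np.array([x,y,z])-p)/n
    print('total',np.round(D*n,1),'turn',round(dy,3))
    for i in range(n):
        a=y0-dy*i/n
        t=np.array([[np.cos(a),np.sin(a),0],[np.sin(a),-np.cos(a),0],[0,0,-1]]).T@D/10
        print([round(v,2) for v in t],round(dy/n,4))
E
python3 -c "
from h import *
plan(505,272,330,1.25,9)"
```

```text
total [ 289.7 -314.6  -74.1] turn 1.54
[np.float64(-4.23), np.float64(-2.17), np.float64(0.82)] 0.1711
[np.float64(-4.53), np.float64(-1.42), np.float64(0.82)] 0.1711
[np.float64(-4.71), np.float64(-0.63), np.float64(0.82)] 0.1711
[np.float64(-4.75), np.float64(0.18), np.float64(0.82)] 0.1711
[np.float64(-4.65), np.float64(0.99), np.float64(0.82)] 0.1711
[np.float64(-4.41), np.float64(1.77), np.float64(0.82)] 0.1711
[np.float64(-4.05), np.float64(2.49), np.float64(0.82)] 0.1711
[np.float64(-3.56), np.float64(3.14), np.float64(0.82)] 0.1711
[np.float64(-2.98), np.float64(3.7), np.float64(0.82)] 0.1711
```

Call:
{"name": "apply_moves", "arguments": {"deltas": [{"claw":-1,"delta_pos":[-4.2,-2.2,0.8],"yaw":0.17},{"claw":-1,"delta_pos":[-4.5,-1.4,0.8],"yaw":0.17},{"claw":-1,"delta_pos":[-4.7,-0.6,0.8],"yaw":0.17},{"claw":-1,"delta_pos":[-4.75,0.2,0.8],"yaw":0.17},{"claw":-1,"delta_pos":[-4.65,1,0.8],"yaw":0.17},{"claw":-1,"delta_pos":[-4.4,1.8,0.8],"yaw":0.17},{"claw":-1,"delta_pos":[-4.05,2.5,0.8],"yaw":0.17},{"claw":-1,"delta_pos":[-3.6,3.1,0.8],"yaw":0.17}]}}

```text
clock: 1.15
eef_pos: [474.6, 307.3, 340.3]
tcp_rot: [-3.142, 0.0, 1.424]
contact_force: [1.8, 0.7, 0.6]
opening: 0.999
grasp_force: 0.0
```

Call:
{"name": "apply_moves", "arguments": {"deltas": [{"claw":-1,"delta_pos":[-3,3.7,0.8],"yaw":0.17},{"claw":-1,"delta_pos":[0,0,0],"yaw":0},{"claw":-1,"delta_pos":[0,0,0],"yaw":0}]}}

```text
clock: 1.52
eef_pos: [505.8, 273.7, 332.5]
tcp_rot: [-3.141, 0.0, 1.261]
contact_force: [-0.5, 0.7, -0.4]
opening: 0.998
grasp_force: 0.0
```

Run:
```python
from h import *
s=r.sense();print(s['clock'],s['eef_pos'],s['tcp_rot'])
f=grab('wrist');W=cloud(f);np.savez('w1.npz',img=f['img'],W=W)
cv2.imwrite('pics/w1.png',f['img'])
m=(W[...,2]>50)&(W[...,2]<66)
n,l,st,c=cv2.connectedComponentsWithStats(m.astype(np.uint8))
for i in range(1,n):
    if st[i,4]>60:
        w=W[l==i];cc,_,_=cv2.fitEllipse(np.argwhere(l==i).astype(np.float32)) if st[i,4]>5 else (0,0,0)
        print(c[i],st[i],np.median(w,0),(w.min(0)+w.max(0))/2,np.ptp(w,axis=0),f['img'][l==i].mean(0))
```

```text
1.525 [505.8407277  273.68541856 332.49011224] [-3.14084672e+00  2.84564258e-04  1.26068515e+00]
[269.92176039  16.84596577] [232   0  82  27 409] [554.35111485 403.28457625  58.05785554] [561.37827688 413.17180704  58.00961762] [59.20056522 27.14305946 15.89306066] [108.82885086 113.19070905 119.26650367]
[304.11009174 178.23853211] [295 171  27  26 109] [546.5996044  276.13945344  56.24585689] [549.49468636 269.33423546  54.46205233] [24.9217592  19.36132925  8.83405858] [ 79.89908257 114.51376147  71.29357798]
[309.25213675 186.8974359 ] [301 179  18  17 234] [549.7209177  266.00991186  58.69050678] [549.68739272 266.04877374  58.99695938] [15.65886447 15.83862927  4.42449436] [210.44444444 214.05555556 214.64529915]
[222.99122807 191.71052632] [207 185  28  26 114] [475.25715484 287.09676415  56.39962044] [468.16759225 279.36160188  54.9421468 ] [25.11164266 25.23841337  8.85039438] [100.51754386  64.63157895  48.35964912]
[219.84       199.95555556] [212 192  17  17 225] [468.0090887  279.04708776  58.72727384] [468.08810064 279.17356978  58.96461065] [15.87433216 15.69029713  3.54766354] [133.11555556 136.53777778 137.01333333]
[496.8122807  221.91578947] [484 205  28  43 570] [708.15707228 180.83418127  58.07462956] [715.78470406 172.23703965  58.00788475] [25.56543393 34.64318144 15.9429202 ] [70.04736842 81.61929825 85.        ]
[503.37231504 273.90214797] [494 256  18  40 419] [711.84514369 119.2987975   57.30304717] [717.66194895 112.31374217  58.01691988] [18.84145731 37.06704876 15.93419054] [76.51789976 87.60381862 96.60620525]
[409.44       376.66545455] [399 366  25  18 275] [601.05766585  13.38156794  61.67001244] [601.84321122  10.63451214  56.92482754] [28.13518672 33.5898195  13.23738849] [180.40727273 172.41090909 177.06909091]
```

View pics/w1.png

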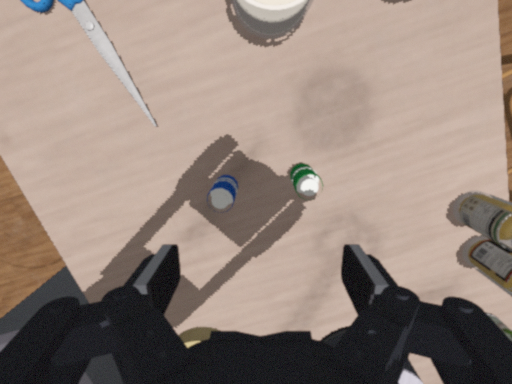

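Wrist view: the green pod's top is at (309,187) and the blue pod's at (220,200). Both tops measure z≈58.7 against 58 expected, which fits.

```bash
python3 -c "
from h import *
plan(549.7,266,202,1.26,4)"
```

```text
total [  44.1   -8.2 -130.7] turn 0.002
[np.float64(0.14), np.float64(1.11), np.float64(3.27)] 0.0004
[np.float64(0.14), np.float64(1.11), np.float64(3.27)] 0.0004
[np.float64(0.14), np.float64(1.11), np.float64(3.27)] 0.0004
[np.float64(0.14), np.float64(1.11), np.float64(3.27)] 0.0004
```

Call:
{"name": "apply_moves", "arguments": {"deltas": [{"claw":-0.2,"delta_pos":[0.28,2.22,0],"yaw":0},{"claw":-0.2,"delta_pos":[0.28,2.22,3],"yaw":0},{"claw":-0.2,"delta_pos":[0,0,3.5],"yaw":0},{"claw":-0.2,"delta_pos":[0,0,3.5],"yaw":0},{"claw":-0.2,"delta_pos":[0,0,3],"yaw":0},{"claw":-0.2,"delta_pos":[0,0,0],"yaw":0}], "grip_force": 25}}

```text
clock: 2.33
eef_pos: [548.4, 266.1, 200.9]
tcp_rot: [-3.138, 0.003, 1.262]
contact_force: [0.1, 0.0, 0.6]
opening: 0.597
grasp_force: 0.0
```

Call:
{"name": "apply_moves", "arguments": {"deltas": [{"claw":1,"delta_pos":[0,0,0],"yaw":0},{"claw":1,"delta_pos":[0,0,0],"yaw":0},{"claw":1,"delta_pos":[0,0,0],"yaw":0},{"claw":1,"delta_pos":[0,0,0],"yaw":0},{"claw":1,"delta_pos":[0,0,0],"yaw":0}]}}

```text
clock: 2.95
eef_pos: [550.6, 265.8, 204.3]
tcp_rot: [3.14, -0.002, 1.26]
contact_force: [-1.1, 1.9, 6.5]
opening: 0.293
grasp_force: 26.4
```

```bash
python3 -c "
from h import *
plan(530,-75,350,1.26,8)"
```

```text
total [ -20.6 -340.8  145.7] turn -0.0
[np.float64(-4.13), np.float64(1.06), np.float64(-1.82)] -0.0001
[np.float64(-4.13), np.float64(1.06), np.float64(-1.82)] -0.0001
[np.float64(-4.13), np.float64(1.06), np.float64(-1.82)] -0.0001
[np.float64(-4.13), np.float64(1.06), np.float64(-1.82)] -0.0001
[np.float64(-4.13), np.float64(1.06), np.float64(-1.82)] -0.0001
[np.float64(-4.13), np.float64(1.06), np.float64(-1.82)] -0.0001
[np.float64(-4.13), np.float64(1.06), np.float64(-1.82)] -0.0001
[np.float64(-4.13), np.float64(1.06), np.float64(-1.82)] -0.0001
```

Call:
{"name": "apply_moves", "arguments": {"deltas": [{"claw":1,"delta_pos":[0,0,-2],"yaw":0},{"claw":1,"delta_pos":[0,0,-4.5],"yaw":0},{"claw":1,"delta_pos":[-3,0.5,-4.5],"yaw":0},{"claw":1,"delta_pos":[-5,1,-3.5],"yaw":0},{"claw":1,"delta_pos":[-5,1,0],"yaw":0},{"claw":1,"delta_pos":[-5,1.5,0],"yaw":0},{"claw":1,"delta_pos":[-5,1.5,0],"yaw":0},{"claw":1,"delta_pos":[-5,1.5,0],"yaw":0}]}}

```text
clock: 3.95
eef_pos: [530.7, -24.4, 349.3]
tcp_rot: [3.14, -0.0, 1.26]
contact_force: [0.4, -0.6, -0.3]
opening: 0.294
grasp_force: 25.7
```

Call:
{"name": "apply_moves", "arguments": {"deltas": [{"claw":1,"delta_pos":[-5,1.5,0],"yaw":0},{"claw":1,"delta_pos":[0,0,0],"yaw":0},{"claw":1,"delta_pos":[0,0,0],"yaw":0},{"claw":1,"delta_pos":[0,0,0],"yaw":0}]}}

```text
clock: 4.45
eef_pos: [530.0, -73.9, 348.1]
tcp_rot: [3.141, -0.0, 1.261]
contact_force: [0.0, 0.4, -1.1]
opening: 0.294
grasp_force: 25.7
```

Run:
```python
from h import *
s=r.sense();print(s['clock'],s['eef_pos'],s['tcp_rot'],s['contact_force'],s['opening'])
f=grab('wrist');W=cloud(f);np.savez('w2.npz',img=f['img'],W=W)
cv2.imwrite('pics/w2.png',cv2.resize(f['img'],(800,600),interpolation=cv2.INTER_CUBIC))
```

```text
4.45 [530.02357431 -73.89090295 348.10676046] [ 3.14132511e+00 -2.07941757e-04  1.26087890e+00] [ 0.0319647   0.39017941 -1.09051167] 0.2942341377945956
```

View pics/w2.png

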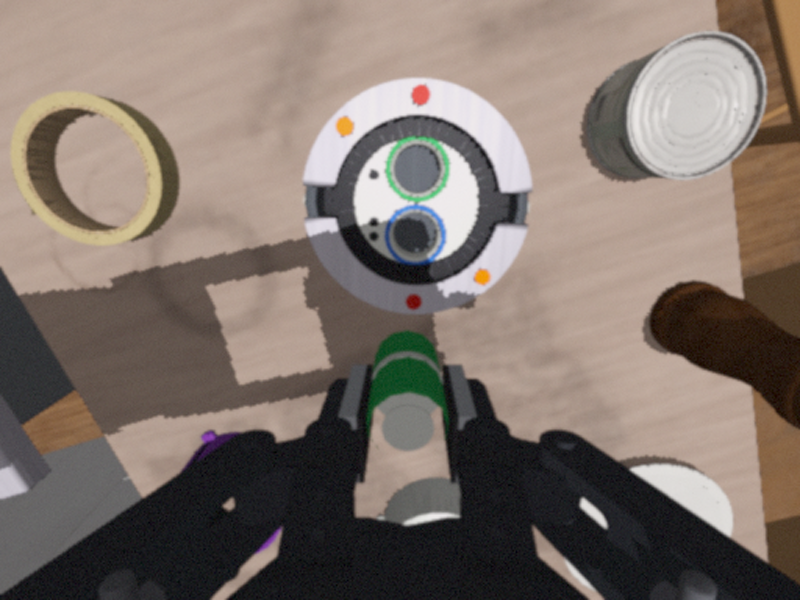

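Wrist view (upscaled 1.56x): green ring at (417,168), blue ring at (415,234), gaps at (318,202) and (515,208), orange dots at (345,126) and (482,277). The green pod is held upright, with its top at (408,425).

```bash
cat > m.py <<'E'
from h import *
def ray(f,uv,z):
    uv=np.atleast_2d(uv);d=np.stack([(uv[:,0]-f['cx'])/f['fx'],-(uv[:,1]-f['cy'])/f['fy'],-np.ones(len(uv))],-1)@f['T'][:3,:3].T
    o=f['T'][:3,3];return o+d*((z-o[2])/d[:,2])[:,None]
def circ(P):
    A=np.c_[2*P[:,:2],np.ones(len(P))];c=np.linalg.lstsq(A,(P[:,:2]**2).sum(1),rcond=None)[0]
    return c[:2],np.sqrt(c[2]+c[:2]@c[:2])
E
python3 - <<'E'
from m import *
f=grab('wrist');W=cloud(f);hsv=cv2.cvtColor(f['img'],cv2.COLOR_BGR2HSV)
v,u=np.mgrid[:384,:512]
roi=(u>190)&(u<345)&(v>45)&(v<205)
ps=[]
for n,lo,hi in(('g',50,80),('b',100,125)):
    m=roi&(hsv[...,0]>lo)&(hsv[...,0]<hi)&(hsv[...,1]>90)&(hsv[...,2]>60)&(W[...,2]>35)&(np.abs(u-266)<24)
    P=ray(f,np.c_[u[m],v[m]],45.);c,rad=circ(P);ps.append(c);print(n,m.sum(),c,rad,np.median(W[m],0))
a=ps[0]-ps[1];print('sep',np.linalg.norm(a),'centre',(ps[0]+ps[1])/2,'yaw',np.arctan2(a[1],a[0])-np.pi/2)
m=roi&(W[...,2]>58)&(W[...,2]<66);P=W[m];print('collar',np.median(P[:,2]))
# housing outline = outer fit
c0=(ps[0]+ps[1])/2;ang=np.arctan2(*(P[:,:2]-c0).T[::-1]);rr=np.hypot(*(P[:,:2]-c0).T)
for g in(np.argmax,np.argmin):
    idx=[np.where((ang>t)&(ang<t+.1))[0] for t in np.arange(-3.1,3.1,.1)];Q=np.array([P[i[g(rr[i])]] for i in idx if len(i)>4]);print('outline',circ(Q))
g1,g2=[ray(f,np.array(p)/1.5625,62.)[0] for p in((318,202),(515,208))];a=g2-g1;print('gapyaw',np.arctan2(a[1],a[0]),(g1+g2)/2)
mm=(v>255)&(v<290)&(np.abs(u-262)<25)&(W[...,2]>150)&(hsv[...,1]<60)&(hsv[...,2]>90)
P=W[mm];print('podtop',mm.sum(),np.median(P,0),P.min(0),P.max(0))
T=tool(r.sense());print('grasp',T@[0,0,155,1])
E
```

```text
g 249 [558.70738201  -4.11394242] 17.75973039882321 [559.79686885  -1.3300293   45.86487766]
b 274 [545.29753863 -42.19354178] 17.774669646545064 [545.44585273 -42.51497412  45.79092395]
sep 40.371769674790386 centre [552.00246032 -23.1537421 ] yaw -0.3385915290190866
collar 62.23329239640239
outline (array([552.28145109, -23.09136279]), np.float64(65.90998447627003))
outline (array([552.49371886, -23.2081327 ]), np.float64(48.91862922474088))
gapyaw -0.3394216490849155 [552.18947359 -23.22860204  62.        ]
podtop 1008 [530.00172938 -75.79324661 202.36379412] [514.51597202 -89.2606728  176.2231287 ] [541.68857205 -63.51366011 204.33753715]
grasp [530.12926929 -73.79030499 192.89499514   1.        ]
```

```bash
python3 -c "
from h import *
plan(558.9,-4.3,348,1.232,2)"
```

```text
total [28.8 69.5  0.1] turn 0.029
[np.float64(3.75), np.float64(0.31), np.float64(-0.01)] 0.0147
[np.float64(3.75), np.float64(0.26), np.float64(-0.01)] 0.0147
```

Call:
{"name": "apply_moves", "arguments": {"deltas": [{"claw":1,"delta_pos":[3.75,0.31,0],"yaw":0.015},{"claw":1,"delta_pos":[3.75,0.26,3],"yaw":0.014},{"claw":1,"delta_pos":[0,0,3.5],"yaw":0},{"claw":1,"delta_pos":[0,0,0],"yaw":0},{"claw":1,"delta_pos":[0,0,0],"yaw":0},{"claw":1,"delta_pos":[0,0,0],"yaw":0}]}}

```text
clock: 5.3
eef_pos: [559.5, -5.6, 284.2]
tcp_rot: [3.139, -0.001, 1.23]
contact_force: [0.5, -0.2, -0.2]
opening: 0.294
grasp_force: 25.7
```

Call:
{"name": "apply_moves", "arguments": {"deltas": [{"claw":1,"delta_pos":[0.1,-0.1,2],"yaw":0},{"claw":1,"delta_pos":[0,0,1.2],"yaw":0},{"claw":1,"delta_pos":[0,0,0.7],"yaw":0},{"claw":1,"delta_pos":[0,0,0.7],"yaw":0},{"claw":1,"delta_pos":[0,0,0.5],"yaw":0},{"claw":1,"delta_pos":[0,0,0],"yaw":0},{"claw":1,"delta_pos":[0,0,0],"yaw":0}]}}

```text
clock: 6.18
eef_pos: [558.5, -4.1, 231.9]
tcp_rot: [3.141, -0.0, 1.231]
contact_force: [0.9, 0.0, -0.4]
opening: 0.295
grasp_force: 25.7
```

Call:
{"name": "apply_moves", "arguments": {"deltas": [{"claw":1,"delta_pos":[0,0,0.2],"yaw":0},{"claw":1,"delta_pos":[0,0,0.1],"yaw":0},{"claw":1,"delta_pos":[0,0,0],"yaw":0},{"claw":0.12,"delta_pos":[0,0,0],"yaw":0},{"claw":0.12,"delta_pos":[0,0,0],"yaw":0},{"claw":0.12,"delta_pos":[0,0,0],"yaw":0}]}}

```text
clock: 6.92
eef_pos: [558.3, -4.1, 228.6]
tcp_rot: [-3.141, 0.0, 1.231]
contact_force: [0.2, -1.2, 0.6]
opening: 0.445
grasp_force: 0.0
```

```bash
python3 -c "
from h import *
plan(468.1,279.1,300,1.26,6)"
```

```text
total [-90.2 283.2  71.4] turn -0.029
[np.float64(3.95), np.float64(-2.99), np.float64(-1.19)] -0.0049
[np.float64(3.96), np.float64(-2.97), np.float64(-1.19)] -0.0049
[np.float64(3.98), np.float64(-2.95), np.float64(-1.19)] -0.0049
[np.float64(3.99), np.float64(-2.93), np.float64(-1.19)] -0.0049
[np.float64(4.01), np.float64(-2.91), np.float64(-1.19)] -0.0049
[np.float64(4.02), np.float64(-2.89), np.float64(-1.19)] -0.0049
```

Turn omitted; the yaw stays at 1.232 (tool totals x 23.7 cm, y -18 cm).

Call:
{"name": "apply_moves", "arguments": {"deltas": [{"claw":0.12,"delta_pos":[0,0,-2],"yaw":0},{"claw":0.12,"delta_pos":[0,0,-4],"yaw":0},{"claw":0,"delta_pos":[3.7,-3,-1],"yaw":0},{"claw":-0.2,"delta_pos":[4,-3,0],"yaw":0},{"claw":-0.2,"delta_pos":[4,-3,0],"yaw":0},{"claw":-0.2,"delta_pos":[4,-3,0],"yaw":0},{"claw":-0.2,"delta_pos":[4,-3,0],"yaw":0},{"claw":-0.2,"delta_pos":[4,-3,0],"yaw":0}]}}

```text
clock: 7.92
eef_pos: [467.0, 280.8, 298.7]
tcp_rot: [3.141, -0.0, 1.231]
contact_force: [0.3, 1.1, 0.4]
opening: 0.6
grasp_force: 0.0
```

Call:
{"name": "apply_moves", "arguments": {"deltas": [{"claw":-0.2,"delta_pos":[0,0,0],"yaw":0},{"claw":-0.2,"delta_pos":[0,0,0],"yaw":0},{"claw":-0.2,"delta_pos":[0,0,0],"yaw":0}]}}

```text
clock: 8.3
eef_pos: [468.0, 278.3, 298.6]
tcp_rot: [-3.142, 0.0, 1.23]
contact_force: [-0.6, 0.2, -0.2]
opening: 0.601
grasp_force: 0.0
```

```bash
python3 -c "
from h import *
plan(468.1,279.1,203,1.232,1)"
```

```text
total [  0.1   0.8 -95.6] turn -0.002
[np.float64(0.08), np.float64(-0.02), np.float64(9.56)] -0.0024
```

Call:
{"name": "apply_moves", "arguments": {"deltas": [{"claw":-0.2,"delta_pos":[0.08,0,3.5],"yaw":0},{"claw":-0.2,"delta_pos":[0,0,3.5],"yaw":0},{"claw":-0.2,"delta_pos":[0,0,2.5],"yaw":0},{"claw":-0.2,"delta_pos":[0,0,0],"yaw":0},{"claw":1,"delta_pos":[0,0,0],"yaw":0},{"claw":1,"delta_pos":[0,0,0],"yaw":0},{"claw":1,"delta_pos":[0,0,0],"yaw":0},{"claw":1,"delta_pos":[0,0,0],"yaw":0}]}}

```text
clock: 9.3
eef_pos: [468.5, 280.3, 204.8]
tcp_rot: [3.14, -0.002, 1.231]
contact_force: [-0.4, -1.3, 7.3]
opening: 0.291
grasp_force: 27.8
```

```bash
python3 -c "
from h import *
s=r.sense();print(s['opening'],s['eef_pos'])
plan(545.6-25,-42.1-70,350,1.232,8)"
```

```text
0.2905895883193187 [468.53011415 280.34324319 204.8401748 ]
total [  52.1 -392.4  145.2] turn -0.001
[np.float64(-4.41), np.float64(2.25), np.float64(-1.81)] -0.0001
[np.float64(-4.41), np.float64(2.25), np.float64(-1.81)] -0.0001
[np.float64(-4.41), np.float64(2.25), np.float64(-1.81)] -0.0001
[np.float64(-4.41), np.float64(2.25), np.float64(-1.81)] -0.0001
[np.float64(-4.41), np.float64(2.25), np.float64(-1.81)] -0.0001
[np.float64(-4.41), np.float64(2.25), np.float64(-1.81)] -0.0001
[np.float64(-4.41), np.float64(2.25), np.float64(-1.81)] -0.0001
[np.float64(-4.41), np.float64(2.24), np.float64(-1.81)] -0.0001
```

Call:
{"name": "apply_moves", "arguments": {"deltas": [{"claw":1,"delta_pos":[0,0,-2],"yaw":0},{"claw":1,"delta_pos":[0,0,-4.5],"yaw":0},{"claw":1,"delta_pos":[-3.3,1.8,-4.5],"yaw":0},{"claw":1,"delta_pos":[-4,2,-3.5],"yaw":0},{"claw":1,"delta_pos":[-4.5,2.3,0],"yaw":0},{"claw":1,"delta_pos":[-4.5,2.3,0],"yaw":0},{"claw":1,"delta_pos":[-5,2.5,0],"yaw":0},{"claw":1,"delta_pos":[-5,2.5,0],"yaw":0}]}}

```text
clock: 10.3
eef_pos: [506.4, -14.1, 349.2]
tcp_rot: [3.141, -0.0, 1.231]
contact_force: [0.9, -0.1, 0.8]
opening: 0.29
grasp_force: 27.1
```

Call:
{"name": "apply_moves", "arguments": {"deltas": [{"claw":1,"delta_pos":[-5,2.5,0],"yaw":0},{"claw":1,"delta_pos":[-4,2.1,0],"yaw":0},{"claw":1,"delta_pos":[0,0,0],"yaw":0},{"claw":1,"delta_pos":[0,0,0],"yaw":0},{"claw":1,"delta_pos":[0,0,0],"yaw":0}]}}

```text
clock: 10.92
eef_pos: [519.7, -111.6, 348.7]
tcp_rot: [-3.141, -0.0, 1.232]
contact_force: [0.3, -0.3, -0.2]
opening: 0.293
grasp_force: 27.1
```

Run:
```python
from m import *
s=r.sense();print(s['clock'],s['eef_pos'],s['tcp_rot'])
f=grab('wrist');W=cloud(f)
cv2.imwrite('pics/w3.png',f['img'])
v,u=np.mgrid[:384,:512]
d=np.hypot(W[...,0]-558.9,W[...,1]+4.3);m=(d<25)&(W[...,2]>72)&(W[...,2]<95);P=W[m]
print('green seated top',m.sum(),np.median(P[P[:,2]>80],0),np.percentile(P[:,2],95))
m=(v>240)&(v<300)&(np.abs(u-262)<20)&(W[...,2]>199)&(W[...,2]<210);P=W[m];print('blue held',m.sum(),(P.min(0)+P.max(0))/2,np.ptp(P,axis=0),np.median(P,0))
plan(545.55,-42.1,350,1.232,2)
```

```text
10.925 [ 519.73111942 -111.64826533  348.72587001] [-3.14130168e+00 -1.65140354e-04  1.23204278e+00]
green seated top 538 [557.67191203  -4.85432186  83.57033305] 85.04953413703569
blue held 973 [ 521.28896528 -110.22458087  201.5939689 ] [19.83883974 21.34811687  5.13221703] [ 520.22670352 -111.02348982  202.50596949]
total [25.8 69.5  1.3] turn 0.0
[np.float64(3.71), np.float64(0.06), np.float64(-0.06)] 0.0001
[np.float64(3.71), np.float64(0.06), np.float64(-0.06)] 0.0001
```

View pics/w3.png

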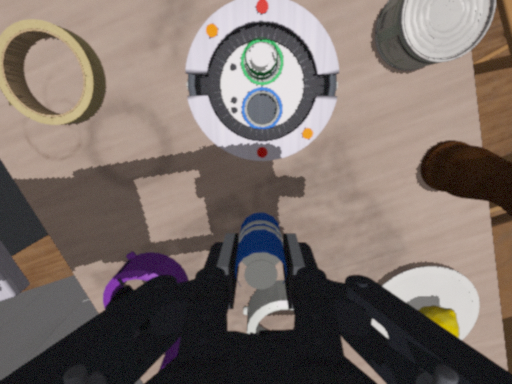

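The picture shows the green pod seated in the green pocket at (262,62), top 83.5 mm as required. The blue pod is held at (261,245), and the blue pocket is free at (262,108).

Call:
{"name": "apply_moves", "arguments": {"deltas": [{"claw":1,"delta_pos":[3.75,0.06,0],"yaw":0},{"claw":1,"delta_pos":[3.75,0.06,3],"yaw":0},{"claw":1,"delta_pos":[0,0,3.5],"yaw":0},{"claw":1,"delta_pos":[0,0,0],"yaw":0},{"claw":1,"delta_pos":[0,0,0],"yaw":0},{"claw":1,"delta_pos":[0,0,0],"yaw":0}]}}

```text
clock: 11.72
eef_pos: [546.6, -42.6, 285.2]
tcp_rot: [3.139, -0.001, 1.23]
contact_force: [0.7, 0.2, 0.3]
opening: 0.295
grasp_force: 27.1
```

Call:
{"name": "apply_moves", "arguments": {"deltas": [{"claw":1,"delta_pos":[0.02,-0.08,2],"yaw":0},{"claw":1,"delta_pos":[0,0,1.2],"yaw":0},{"claw":1,"delta_pos":[0,0,0.7],"yaw":0},{"claw":1,"delta_pos":[0,0,0.7],"yaw":0},{"claw":1,"delta_pos":[0,0,0.6],"yaw":0},{"claw":1,"delta_pos":[0,0,0.2],"yaw":0},{"claw":1,"delta_pos":[0,0,0.1],"yaw":0},{"claw":1,"delta_pos":[0,0,0],"yaw":0}]}}

```text
clock: 12.72
eef_pos: [545.4, -41.9, 229.8]
tcp_rot: [3.142, -0.0, 1.231]
contact_force: [-3.3, 1.0, 13.7]
opening: 0.294
grasp_force: 28.7
```

Call:
{"name": "apply_moves", "arguments": {"deltas": [{"claw":0.12,"delta_pos":[0,0,0],"yaw":0},{"claw":0.12,"delta_pos":[0,0,0],"yaw":0},{"claw":0.12,"delta_pos":[0,0,0],"yaw":0},{"claw":0.12,"delta_pos":[0,0,-2],"yaw":0},{"claw":0.12,"delta_pos":[0,0,-4],"yaw":0},{"claw":0,"delta_pos":[0,0,-4],"yaw":0},{"claw":-0.2,"delta_pos":[0,0,0],"yaw":0}]}}

```text
clock: 13.6
eef_pos: [546.5, -42.1, 331.6]
tcp_rot: [3.136, -0.001, 1.231]
contact_force: [-0.5, 0.8, 0.2]
opening: 0.598
grasp_force: 0.0
```

```bash
python3 -c "
from h import *
plan(529,-310,330,2.8,9)"
```

```text
total [ -17.5 -267.9   -1.6] turn -1.569
[np.float64(-2.87), np.float64(0.81), np.float64(0.02)] -0.1744
[np.float64(-2.97), np.float64(0.3), np.float64(0.02)] -0.1744
[np.float64(-2.98), np.float64(-0.22), np.float64(0.02)] -0.1744
[np.float64(-2.89), np.float64(-0.73), np.float64(0.02)] -0.1744
[np.float64(-2.72), np.float64(-1.22), np.float64(0.02)] -0.1744
[np.float64(-2.47), np.float64(-1.68), np.float64(0.02)] -0.1744
[np.float64(-2.14), np.float64(-2.08), np.float64(0.02)] -0.1744
[np.float64(-1.75), np.float64(-2.42), np.float64(0.02)] -0.1744
[np.float64(-1.3), np.float64(-2.69), np.float64(0.02)] -0.1744
```

Call:
{"name": "apply_moves", "arguments": {"deltas": [{"claw":-0.2,"delta_pos":[-2.9,0.8,0],"yaw":-0.174},{"claw":-0.2,"delta_pos":[-3,0.3,0],"yaw":-0.174},{"claw":-0.2,"delta_pos":[-3,-0.2,0],"yaw":-0.174},{"claw":-0.2,"delta_pos":[-2.9,-0.7,0],"yaw":-0.174},{"claw":-0.2,"delta_pos":[-2.7,-1.2,0],"yaw":-0.174},{"claw":-0.2,"delta_pos":[-2.5,-1.7,0],"yaw":-0.174},{"claw":-0.2,"delta_pos":[-2.1,-2.1,0],"yaw":-0.174},{"claw":-0.2,"delta_pos":[-1.7,-2.4,0],"yaw":-0.174}]}}

```text
clock: 14.6
eef_pos: [528.8, -281.3, 327.2]
tcp_rot: [3.142, -0.002, 2.628]
contact_force: [-0.4, -0.3, -0.9]
opening: 0.599
grasp_force: 0.0
```

Call:
{"name": "apply_moves", "arguments": {"deltas": [{"claw":-0.2,"delta_pos":[-1.3,-2.7,0],"yaw":-0.174},{"claw":-0.2,"delta_pos":[0,0,0],"yaw":0},{"claw":-0.2,"delta_pos":[0,0,0],"yaw":0},{"claw":-0.2,"delta_pos":[0,0,0],"yaw":0}]}}

```text
clock: 15.1
eef_pos: [527.2, -309.4, 328.3]
tcp_rot: [3.141, -0.001, 2.796]
contact_force: [0.5, 0.5, 0.1]
opening: 0.598
grasp_force: 0.0
```

Run:
```python
from m import *
s=r.sense();print(s['clock'],s['eef_pos'],s['tcp_rot'])
f=grab('wrist');W=cloud(f)
cv2.imwrite('pics/w4.png',f['img'])
d=np.hypot(W[...,0]-482,W[...,1]+293)
m=(d<55)&(W[...,2]>74)&(W[...,2]<86);P=W[m][:,:2].astype(np.float32)
print('bar',m.sum(),np.median(W[m],0),cv2.minAreaRect(P))
(cx,cy),(w,h),a=cv2.minAreaRect(P)
m=(d<60)&(W[...,2]>41)&(W[...,2]<50);P=W[m];c=np.median(P,0);
ang=np.arctan2(P[:,1]-cy,P[:,0]-cx);rr=np.hypot(P[:,1]-cy,P[:,0]-cx)
Q=[]
for t in np.arange(-3.1,3.1,.1):
    i=np.where((ang>t)&(ang<t+.1))[0]
    if len(i)>4:Q.append(P[i[np.argmax(rr[i])]])
print('top',c,circ(np.array(Q)))
```

```text
15.1 [ 527.22348605 -309.4026135   328.25379031] [ 3.14128434e+00 -8.32169733e-04  2.79601416e+00]
bar 1595 [ 482.44367146 -297.3976682    78.93783395] ((484.8030700683594, -298.0681457519531), (15.953451156616211, 63.97611618041992), 71.96094512939453)
top [ 475.26002073 -292.72749237   44.07568342] (array([ 484.65530707, -298.03559261]), np.float64(45.62436144403682))
```

View pics/w4.png

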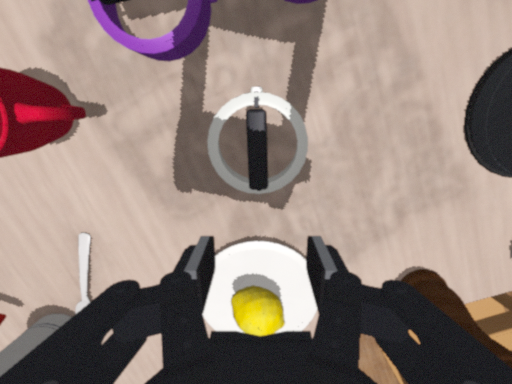

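The picture shows the white lid with its black bar at (257,148), a lug at (256,90), and the purple decoy at top left. The bar measures 16x64 mm with its top at z=79, which matches. Lid centre is (484.8,-298.0), yaw 2.827.

```bash
python3 -c "
from h import *
plan(484.8,-298,328,2.827,2)"
```

```text
total [-42.5  11.4  -0.4] turn -0.031
[np.float64(2.19), np.float64(-0.18), np.float64(0.02)] -0.0153
[np.float64(2.2), np.float64(-0.15), np.float64(0.02)] -0.0153
```

Call:
{"name": "apply_moves", "arguments": {"deltas": [{"claw":-0.2,"delta_pos":[2.2,-0.18,0],"yaw":-0.015},{"claw":-0.2,"delta_pos":[2.2,-0.15,2],"yaw":-0.016},{"claw":-0.2,"delta_pos":[0,0,3.5],"yaw":0},{"claw":-0.2,"delta_pos":[0,0,3],"yaw":0},{"claw":-0.2,"delta_pos":[0,0,1.3],"yaw":0},{"claw":-0.2,"delta_pos":[0,0,0],"yaw":0},{"claw":-0.2,"delta_pos":[0,0,0],"yaw":0},{"claw":-0.2,"delta_pos":[0,0,0],"yaw":0}], "grip_force": 50}}

```text
clock: 16.15
eef_pos: [485.1, -299.1, 231.8]
tcp_rot: [-3.141, 0.002, 2.828]
contact_force: [0.1, 0.1, -0.5]
opening: 0.598
grasp_force: 0.0
```

Call:
{"name": "apply_moves", "arguments": {"deltas": [{"claw":-0.2,"delta_pos":[0.06,0.09,0.7],"yaw":0},{"claw":-0.2,"delta_pos":[0,0,0.3],"yaw":0},{"claw":-0.2,"delta_pos":[0,0,0],"yaw":0},{"claw":1,"delta_pos":[0,0,0],"yaw":0},{"claw":1,"delta_pos":[0,0,0],"yaw":0},{"claw":1,"delta_pos":[0,0,0],"yaw":0},{"claw":1,"delta_pos":[0,0,0],"yaw":0},{"claw":1,"delta_pos":[0,0,0],"yaw":0}]}}

```text
clock: 17.15
eef_pos: [484.4, -297.9, 220.9]
tcp_rot: [-3.141, 0.0, 2.828]
contact_force: [-0.6, 0.1, 3.6]
opening: 0.179
grasp_force: 49.3
```

```bash
python3 -c "
from h import *
s=r.sense();print(s['eef_pos'],s['contact_force'],s['opening'],s['grasp_force'],s['tcp_rot'])"
```

```text
[ 484.40411637 -297.92243631  220.87620991] [-0.5982003   0.12145625  3.60917253] 0.1794921909291408 49.262879490852356 [-3.14145191e+00  3.98716950e-04  2.82772492e+00]
```

```bash
python3 -c "
from h import *
plan(552,-23.2,345,2.803,6)"
```

```text
total [ 67.6 274.7 124.1] turn 0.025
[np.float64(0.34), np.float64(4.7), np.float64(-2.07)] 0.0041
[np.float64(0.36), np.float64(4.7), np.float64(-2.07)] 0.0041
[np.float64(0.38), np.float64(4.7), np.float64(-2.07)] 0.0041
[np.float64(0.4), np.float64(4.7), np.float64(-2.07)] 0.0041
[np.float64(0.42), np.float64(4.7), np.float64(-2.07)] 0.0041
[np.float64(0.44), np.float64(4.69), np.float64(-2.07)] 0.0041
```

Call:
{"name": "apply_moves", "arguments": {"deltas": [{"claw":1,"delta_pos":[0,0,-2],"yaw":0},{"claw":1,"delta_pos":[0,0,-4.5],"yaw":0},{"claw":1,"delta_pos":[0,3,-4.5],"yaw":0},{"claw":1,"delta_pos":[0.4,5,-1.4],"yaw":0.005},{"claw":1,"delta_pos":[0.5,5,0],"yaw":0.005},{"claw":1,"delta_pos":[0.5,5,0],"yaw":0.005},{"claw":1,"delta_pos":[0.5,5,0],"yaw":0.005},{"claw":1,"delta_pos":[0.45,5.2,0],"yaw":0.005}]}}

```text
clock: 18.15
eef_pos: [551.3, -21.3, 344.4]
tcp_rot: [-3.141, -0.001, 2.802]
contact_force: [0.8, 0.3, -2.0]
opening: 0.185
grasp_force: 49.1
```

Call:
{"name": "apply_moves", "arguments": {"deltas": [{"claw":1,"delta_pos":[0,0,0],"yaw":0},{"claw":1,"delta_pos":[0,0,0],"yaw":0},{"claw":1,"delta_pos":[0,0,0],"yaw":0},{"claw":1,"delta_pos":[0,0,0],"yaw":0}]}}

```text
clock: 18.65
eef_pos: [551.3, -23.9, 344.6]
tcp_rot: [-3.141, -0.0, 2.801]
contact_force: [-0.5, -0.0, -1.3]
opening: 0.177
grasp_force: 49.4
```

Run:
```python
from m import *
s=r.sense();print(s['eef_pos'],s['contact_force'],s['opening'])
plan(552,-23.2,310,2.803,1)
f=grab('wrist');W=cloud(f);T=tool(s);L=(W.reshape(-1,3)-T[:3,3])@T[:3,:3];L=L.reshape(W.shape)
v,u=np.mgrid[:384,:512]
# lid top in tool frame
m=(np.abs(L[...,2]-(158.9+17))<8)&(np.hypot(L[...,0],L[...,1])<60);print('lidtop',m.sum(),np.median(L[m],0))
P=L[m];a=np.arctan2(P[:,1],P[:,0]);rr=np.hypot(P[:,0],P[:,1]);Q=[]
for t in np.arange(-1.5,1.5,.1):
    i=np.where((a>t)&(a<t+.1))[0]
    if len(i)>4:Q.append(P[i[np.argmax(rr[i])]])
print(circ(np.array(Q)))
cv2.imwrite('pics/w5.png',f['img'])
```

```text
[551.2988055  -23.91125762 344.64440577] [-0.48728568 -0.01637105 -1.25024474] 0.17707568634500134
total [  0.7   0.7 -34.6] turn -0.002
[np.float64(-0.04), np.float64(0.09), np.float64(3.46)] -0.0016
lidtop 5285 [ 26.67313946  -0.92777529 176.82604262]
(array([ 0.13492133, -1.17110097]), np.float64(45.58560802821898))
```

View pics/w5.png

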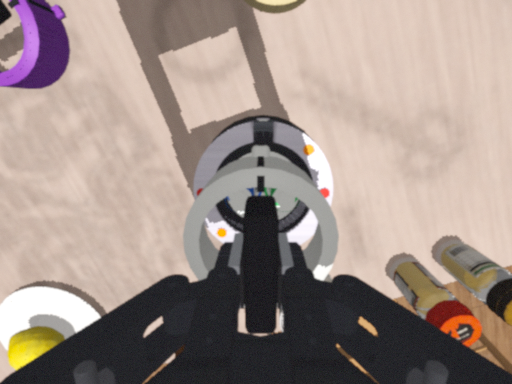

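The picture shows the lid held level over the grinder. Its near lug, at about (262,155), lines up with the gap at (263,130), and the pods are visible inside.

Call:
{"name": "apply_moves", "arguments": {"deltas": [{"claw":1,"delta_pos":[-0.09,0.1,2],"yaw":0},{"claw":1,"delta_pos":[0,0,2],"yaw":0},{"claw":1,"delta_pos":[0,0,1],"yaw":0},{"claw":1,"delta_pos":[0,0,0],"yaw":0},{"claw":1,"delta_pos":[0,0,0],"yaw":0},{"claw":1,"delta_pos":[0,0,0],"yaw":0}]}}

```text
clock: 19.45
eef_pos: [553.0, -22.3, 295.4]
tcp_rot: [3.141, 0.001, 2.803]
contact_force: [-0.6, -0.7, -1.0]
opening: 0.179
grasp_force: 49.3
```

Call:
{"name": "apply_moves", "arguments": {"deltas": [{"claw":1,"delta_pos":[0,-0.06,0.6],"yaw":0},{"claw":1,"delta_pos":[0,0,0.4],"yaw":0},{"claw":1,"delta_pos":[0,0,0.4],"yaw":0},{"claw":1,"delta_pos":[0,0,0],"yaw":0},{"claw":1,"delta_pos":[0,0,0],"yaw":0}]}}

```text
clock: 20.08
eef_pos: [552.5, -22.8, 280.7]
tcp_rot: [3.142, 0.0, 2.803]
contact_force: [0.2, -0.7, -1.3]
opening: 0.18
grasp_force: 49.3
```

Call:
{"name": "apply_moves", "arguments": {"deltas": [{"claw":1,"delta_pos":[0,0,0.4],"yaw":0},{"claw":1,"delta_pos":[0,0,0.3],"yaw":0},{"claw":1,"delta_pos":[0,0,0.3],"yaw":0},{"claw":1,"delta_pos":[0,0,0],"yaw":0},{"claw":1,"delta_pos":[0,0,0],"yaw":0}]}}

```text
clock: 20.7
eef_pos: [552.5, -22.8, 270.7]
tcp_rot: [3.142, -0.0, 2.803]
contact_force: [-0.1, -0.3, -1.6]
opening: 0.178
grasp_force: 49.3
```

Call:
{"name": "apply_moves", "arguments": {"deltas": [{"claw":1,"delta_pos":[0,0,0.15],"yaw":0},{"claw":1,"delta_pos":[0,0,0.08],"yaw":0},{"claw":1,"delta_pos":[0,0,0],"yaw":0},{"claw":1,"delta_pos":[0,0,0],"yaw":0}]}}

```text
clock: 21.2
eef_pos: [552.6, -22.8, 268.8]
tcp_rot: [3.141, 0.0, 2.803]
contact_force: [-1.9, 0.5, 5.3]
opening: 0.178
grasp_force: 50.3
```

Call:
{"name": "apply_moves", "arguments": {"deltas": [{"claw":1,"delta_pos":[0,0,0],"yaw":0.1},{"claw":1,"delta_pos":[0,0,0],"yaw":0.1},{"claw":1,"delta_pos":[0,0,0],"yaw":0.1},{"claw":1,"delta_pos":[0,0,0],"yaw":0.1},{"claw":1,"delta_pos":[0,0,0],"yaw":0},{"claw":1,"delta_pos":[0,0,0],"yaw":0}]}}

```text
clock: 21.95
eef_pos: [552.5, -22.8, 268.8]
tcp_rot: [3.141, 0.0, 2.403]
contact_force: [-2.6, 1.9, 7.1]
opening: 0.177
grasp_force: 50.5
```

```bash
python3 -c "
from h import *
s=r.sense();print(s['eef_pos'],s['contact_force'],s['wrist_torque'],s['tcp_rot'])"
```

```text
[552.47969882 -22.78464262 268.83804976] [-2.64418745  1.88020184  7.1033108 ] [0.00866038 0.40489776 0.01923967] [3.14148250e+00 1.15931325e-04 2.40289928e+00]
```

Call:
{"name": "apply_moves", "arguments": {"deltas": [{"claw":1,"delta_pos":[0,0,0],"yaw":0.1},{"claw":1,"delta_pos":[0,0,0],"yaw":0.1},{"claw":1,"delta_pos":[0,0,0],"yaw":0.1},{"claw":1,"delta_pos":[0,0,0],"yaw":0.08},{"claw":1,"delta_pos":[0,0,0],"yaw":0.03},{"claw":1,"delta_pos":[0,0,0],"yaw":0},{"claw":1,"delta_pos":[0,0,0],"yaw":0}]}}

```text
clock: 22.82
eef_pos: [552.6, -22.9, 268.9]
tcp_rot: [3.141, 0.0, 1.993]
contact_force: [-1.5, -0.3, 5.5]
opening: 0.179
grasp_force: 50.3
```

Run:
```python
from m import *
s=r.sense();print(s['clock'],s['eef_pos'],s['contact_force'],s['wrist_torque'],s['tcp_rot'],s['opening'])
f=grab('wrist');W=cloud(f);v,u=np.mgrid[:384,:512]
cv2.imwrite('pics/w6.png',f['img'])
T=tool(s)
L=((W.reshape(-1,3)-T[:3,3])@T[:3,:3]).reshape(W.shape)
m=(np.abs(L[...,2]-141.9)<4)&(np.hypot(L[...,0],L[...,1])<45)
P=W[m][:,:2].astype(np.float32);print('bar',m.sum(),cv2.minAreaRect(P) if len(P) else 0)
m=(np.abs(W[...,2]-93)<5)&(np.hypot(W[...,0]-552,W[...,1]+23)<55);print('lidtop',m.sum(),np.median(W[m],0))
hsv=cv2.cvtColor(f['img'],cv2.COLOR_BGR2HSV);g=(np.abs(W[...,2]-62)<6)&(np.hypot(W[...,0]-552,W[...,1]+23)<68)
for n,a,b in(('orange',10,25),('red',-1,6)):
    k=g&(hsv[...,0]>a)&(hsv[...,0]<b)&(hsv[...,1]>120)
    q,l,st,c=cv2.connectedComponentsWithStats(k.astype(np.uint8))
    for i in range(1,q):
        if st[i,4]>8:
            p=ray(f,c[i],62.)[0];print(n,c[i],p,'angle',np.arctan2(p[1]+23.2,p[0]-552.4))
```

```text
22.825 [552.63642103 -22.86133474 268.85544502] [-1.52723061 -0.33532081  5.5159126 ] [-0.0156583   0.29903556  0.11099151] [3.14112613e+00 3.60567012e-04 1.99304803e+00] 0.17855878978819
bar 4414 ((554.0537109375, -22.36260223388672), (39.93000793457031, 63.2071647644043), 44.16117858886719)
lidtop 5097 [536.42966177   0.86432893  92.07641878]
orange [258.53846154 136.86390533] [527.17755957  29.14275238  62.        ] angle 2.0198356181797377
red [323.00632911 162.30379747] [571.45098557  31.42782003  62.        ] angle 1.2352431431845374
```

View pics/w6.png

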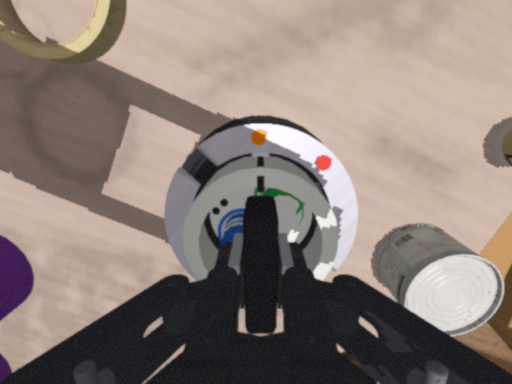

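The picture shows the lid seated, with its pointer at (261,165) at the orange dot (259,137), well short of the red dot (323,162). The lid has turned 0.812 rad, so I'll add 0.015 for the ring's play and let it settle.

Call:
{"name": "apply_moves", "arguments": {"deltas": [{"claw":1,"delta_pos":[0,0,0],"yaw":0.015},{"claw":1,"delta_pos":[0,0,0],"yaw":0},{"claw":1,"delta_pos":[0,0,0],"yaw":0},{"claw":1,"delta_pos":[0,0,0],"yaw":0},{"claw":1,"delta_pos":[0,0,0],"yaw":0},{"claw":1,"delta_pos":[0,0,0],"yaw":0}]}}

```text
clock: 23.62
eef_pos: [552.6, -22.8, 268.8]
tcp_rot: [3.141, 0.0, 1.978]
contact_force: [-2.0, -0.3, 5.6]
opening: 0.181
grasp_force: 50.3
```

```bash
python3 -c "
from h import *
s=r.sense();print(s['clock'],s['tcp_rot'],s['contact_force'],s['wrist_torque'],s['opening'],s['grasp_force'])
print(r.sign_off())"
```

```text
23.625 [3.14119796e+00 3.26950692e-04 1.97807091e+00] [-2.04152983 -0.26278734  5.63708781] [-0.04359517  0.30300943  0.10945238] 0.18103545171937485 50.33761918544769
the job is handed in; nothing more can be done
None
```

The job is handed in at 23.6 s: the green pod and then the blue pod went into their pockets (green checked at 83.5 mm, blue by contact at the pocket floor), and the gripper is still holding the lid, fully down and turned about 0.83 rad to the orange pulse dots; the drive ring's own angle couldn't be read directly, so about 0.03–0.05 rad of that is assumed play.

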